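# Key and fit the drive pulley on a buffing spindle

## Task

Get the buffing spindle ready for its belt: drop the loose steel key from the red tray fully down into the slot in the shaft's free end, then take the two-groove pulley from the V-block and slide it over the shaft and key, keyway lined up, pushing the snug brass collar back until collar and pulley are tight home against the shoulder. The slot does not sit exactly on top, so feel both parts in gently and never force them. Leave the two figurines, the clay packet and the other parts in the tray as they are.

Things in the scene. Friction and masses are not known exactly. Their poses are not given: they have to be found in the camera images.
- machine: belt-driven buffing spindle, fixed: green stand, two blue pillow blocks (tops 160 mm above the bench), a grey motor beside it on the same green base plate (up to 175 mm high). Origin on the bench straight below the shaft's shoulder; x level along the shaft to its free end, z up. All but the free end lies on its -x side, the motor on its -y side. It carries the steel shaft, axis 120 mm up
- shoulder (a point): point on the shaft axis in the plane of its shoulder face, where the free keyed end (32 mm diameter, 58 mm long) steps up to 40 mm; the nearer pillow block starts 52 mm behind it. Axes as the machine's. The shaft does not turn: its lock pin (red knob, 213 mm above the bench, 170 mm behind the shoulder) is in
- collar (a joint): brass spacer collar on the free end, 43 mm diameter, 8 mm long: how far it stands out from the shoulder (m). 0: tight against it, its front face then 8 mm out from the shoulder; it starts 3 to 8.5 mm out, and drags snugly on the shaft: it takes about 8 N to slide. The pulley pushes it back
- nose (a point): tip of the free end, on the axis, 58 mm out from the shoulder; its last 4 mm are a cone from 32 mm down to 26 mm diameter, which leads a bore on; axes as the machine's
- keyseat (a point): point on the axis abreast of the middle of the key slot, 30.5 mm out from the shoulder. The slot: 28 mm long, closed at both ends, 11 mm wide, flat floor 10 mm from the axis, 5 mm deep. It faces up, but the shaft was locked turned up to 0.4 rad to either side; this is not measured: see it or feel for it. A seated key's centre is 15 mm from the axis; off the slot 19 mm or more
- seat (a point): point on the shaft axis 25.5 mm out from the shoulder: where the pulley's centre is when it is home, with the collar between it and the shoulder; axes as the machine's
- tray: shallow red metal parts tray, fixed, 180 x 130 mm, floor 3 mm above the bench, rim 12 mm; origin under its centre, x along its length
- key: bright steel key, 25 x 10 x 10 mm with 0.8 mm bevelled edges, about 20 g, lying in the red tray. Origin: centre of its underside, x along its length, z up; any of its long faces may go down
- key_mid (a point): centre of the key, 5 mm above its underside, axes as the key's
- vblock: dark steel V-block, fixed, 28 mm along the V (x), 64 mm across, 40 mm high, holding the pulley; origin under its centre
- pulley: aluminium two-groove pulley, 66 mm diameter, 35 mm long, 0.18 to 0.31 kg, alike both ends. Lies axis level in the V-block, 58.7 mm above the bench, keyway up. Origin at its centre, x along the bore, z through the keyway. Bore 33.2 mm, keyway 11.2 mm wide, its bottom 21 mm from the axis. The outside feels as 16 flats, two of them square to y: closing along y holds it without turning. Oiled
- boat_a: painted hornbill-boat figurine, red hull with yellow rims on a wedge foot 52 x 44 mm, 175 mm high; origin under its foot. Not part of the job
- boat_b: the other hornbill-boat figurine, same size; not part of the job
- clay: yellow packet of modelling clay, 70 x 110 x 35 mm; not part of the job
- washer: brass washer, 34 mm diameter, 4 mm thick, in the tray some 80 mm from the key; not part of the job
- bolt: dark steel bolt, 30 mm, in the tray some 80 mm from the key; not part of the job
There are look-alikes about, which are no part of the job. Leave any blue or purple look-alike of the pulley alone.

How it is judged:
By the outcome, as a careful person would: the job done as asked, in the order asked, and still so for the second after the job is handed in, with the robot touching nothing.
It also fails if it takes over 72 s, if anything falls off the work surface, if the arm or the gripper's body presses on something with over 40 N, if the wrist force passes 120 N, or if a joint passes its speed limit or range.

## Robot

A 6-joint arm with a two-finger parallel gripper is mounted at the origin on the work surface. World frame = base frame: x ahead of the robot, y to its left, z up, the work surface at z = 0. Lengths are in m, angles in rad, forces in N, time in s.
With the tool pointing down it reaches from about 0.3 to 0.95 m from the base axis. Payload 3.1 kg.
Tool frame: the origin (TCP) lies at the very end of the fingers, on their centre line; the grasp point (between the pads) lies 19 mm behind it (r.pinch_z is the z of the grasp point in the tool frame, in m); z points along the fingers, y is the line along which they close (so a half turn about z gives the same grasp; the last joint's range is limited). The gripper opens to 85 mm and grips with 20 to 120 N. Pads are 22 mm wide; open, the fingers measure 114 mm over their backs; the gripper's body (76 mm by 85 mm) begins 54 mm behind the grasp point. The pads swing forward as they close: fully open they stand 13 mm farther back than shut.
Start: joints at [1.186, 0.308, 1.634, -0, 1.2, -0.07], TCP at [0.194, 0.594, 0.231] pointing down, gripper open.
Joint ranges: [-3.06, 3.06], [-0.79, 1.96], [0.05, 2.63], [-1.19, 4.34], [0.05, 2.64], [-2.94, 2.94]. Speed limits (rad/s): [2.79, 2.79, 3.14, 3.14, 3.14, 3.14].

## Interface

Orientations are given as a 3x3 rotation matrix whose columns are the frame's x, y, z axes.
In Python, from bench import r, claw, telemetry, vision gives the robot as it stands. The module is installed in compiled form; this text tells all that it offers. Calls block until the motion is done:
- r.move_ptp(position, orientation): joint-space move of the TCP to a pose.
- r.move_l(position, frame=None, max_speed=0.15, guard=None): straight line of the TCP; frame=None keeps the orientation; max_speed is the mean speed in m/s. With guard (N) it stops when the force on the tool has changed by that much, and returns True; else False.
- r.movej(angles): joint-space move.
- claw.grip(opening): opening from 0.0 (shut) to 1.0 (fully open); the grip force is fixed at half the most; returns when the fingers have stopped.
- r.wait(seconds).
- r.ik(position, orientation): joint angles nearest the present ones, or None.
- telemetry.read_state(): the state.
- vision.grab_frame(name): name is "side" or "top" or "wrist"; returns a dict with "pixels" (420x560x3 uint8, red, green, blue), "range_z" (420x560 float32, m along the optical axis (not along the pixel's ray), 0 where there is no reading), "fx", "fy", "cx", "cy" (pixels), "distortion" ([k1, k2, p1, p2, k3] as OpenCV has them; the pictures are not rectified), "eye" and "rotation" of the camera in the world. Camera axes: x right, y down, z forward; pixel columns grow to the right and rows downward; lengths in m; the calibration is good to about 2 mm. A picture is of the moment at which its call begins.
A pose or a line that the arm cannot do raises r.IKError and nothing moves.
- r.sign_off(): hands the job in; it is judged then, once.
The state is a dict: "time": time; "qpos": joint angles; "joint_velocities": joint speeds; "joint_efforts": joint torques, N m; "tcp_pos": TCP position; "ee_rot": TCP orientation; "force": force on the tool from outside, world axes, zero at the start; "ft_torque": the same for the moment, N m; "width": opening from 0.0 (shut) to 1.0 (fully open); "grip_force": force on a finger pad.
Only numpy, scipy, OpenCV 4.12 (cv2) and the standard library are available. Lean on these libraries where they do the work, as an engineer would, in place of code of your own. Each camera call takes 0.05 s, during which the arm holds its last target. There are 200 camera calls.

## Working session

There is one attempt and no reset: what is moved stays moved. The work goes in short steps, each a Python script; the robot and the scene stay as the last script left them, time stands still between calls to the robot, and variables do not carry over. Pictures are saved under pics/ and viewed, at most 10 in all, crops included, and the job is handed in when it is done.

```bash
mkdir -p pics
cat > h.py <<'E'
import numpy as np, cv2
from bench import r, claw, telemetry, vision
def grab(n):
    f=vision.grab_frame(n); np.savez('pics/%s.npz'%n,**{k:np.asarray(v) for k,v in f.items()}); return f
def K(f): return np.array([[f['fx'],0,f['cx']],[0,f['fy'],f['cy']],[0,0,1.]])
def rays(f,px):
    u=cv2.undistortPoints(np.asarray(px,float).reshape(-1,1,2),K(f),np.asarray(f['distortion'],float),None,None,None).reshape(-1,2)
    return np.c_[u,np.ones(len(u))]@np.asarray(f['rotation']).T
def onz(f,px,z):
    d=rays(f,px); e=np.asarray(f['eye']); return e+d*((z-e[2])/d[:,2])[:,None]
def cloud(f):
    h,w=f['range_z'].shape; v,u=np.mgrid[:h,:w]
    d=rays(f,np.c_[u.ravel(),v.ravel()]); P=np.asarray(f['eye'])+d*f['range_z'].reshape(-1,1)
    P[f['range_z'].ravel()==0]=np.nan
    return P.reshape(h,w,3)
def proj(f,P):
    R=np.asarray(f['rotation']).T; 
    return cv2.projectPoints(np.asarray(P,float).reshape(-1,3),cv2.Rodrigues(R)[0],-R@np.asarray(f['eye']),K(f),np.asarray(f['distortion'],float))[0].reshape(-1,2)
def save(f,name,box=None,s=1):
    p=f['pixels'][...,::-1]
    if box: p=p[box[1]:box[3],box[0]:box[2]]
    cv2.imwrite('pics/'+name,cv2.resize(p,None,fx=s,fy=s,interpolation=cv2.INTER_CUBIC))
def load(n): 
    d=np.load('pics/%s.npz'%n); return {k:d[k] for k in d}
E
python3 - <<'E'
from h import *
s=telemetry.read_state();print(s['time'],s['force'],s['width'],r.pinch_z)
for n in ['top','side','wrist']:
    f=grab(n); save(f,n+'0.png'); print(n,f['fx'],f['eye'],np.round(f['rotation'],3).tolist())
E
```

```text
0.0 [0.16087266 0.36053357 0.15176924] 0.998191926098584 -0.0187
top 450.6455967750369 [0.36680966 0.14817017 1.25571647] [[-0.015, -0.991, 0.129], [-1.0, 0.016, 0.007], [-0.009, -0.129, -0.992]]
side 475.8307843219962 [-0.09600005 -0.42342186  0.69378433] [[0.677, -0.419, 0.606], [-0.736, -0.394, 0.55], [0.008, -0.818, -0.575]]
wrist 299.3582436414578 [0.11979967 0.61803122 0.37256669] [[0.309, 0.907, 0.288], [0.951, -0.294, -0.095], [-0.002, 0.303, -0.953]]
```

View pics/top0.png

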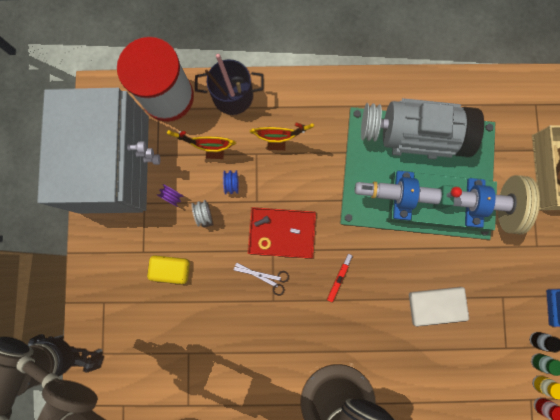

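View pics/side0.png

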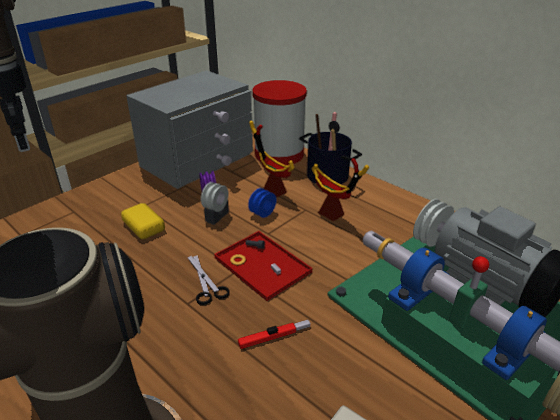

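The top view shows the tray at (282,232), with the key at (295,231), the grey pulley at (202,213), and the free shaft end at (360,188) pointing left (+y). The side view shows the pulley at (215,198), the key at (276,268) and the nose at (370,237).

Run:
```python
from h import *
f=load('top');C=cloud(f)
for n,b in dict(tray=(275,235),key=(295,231),pulley=(202,210),nose=(360,188),collar=(375,190),blue=(231,182),purple=(171,196),shaftmid=(430,194),boata=(214,145),boatb=(275,132),motorpulley=(372,124),clay=(170,270),bolt=(263,221),washer=(265,243)).items():
    u,v=b; print(n,np.round(np.nanmedian(C[v-1:v+2,u-1:u+2].reshape(-1,3),0),4))
# shaft axis from depth: points with z 0.125..0.143 near free end
g=load('side');CS=cloud(g)
for nm,c in (('top',C),('side',CS)):
    m=(c[...,0]>.25)&(c[...,0]<.5)&(c[...,1]>0.02)&(c[...,1]<.15)&(c[...,2]>.09)
    P=c[m];print(nm,len(P),P.min(0),P.max(0))
# pulley region: 
m=(abs(C[...,0]-C[210,202,0])<.06)&(abs(C[...,1]-C[210,202,1])<.06)&(C[...,2]>.03); P=C[m];print(len(P),P.min(0),P.max(0),np.median(P,0))
w=f['pixels'][190:275,240:325]; 
hsv=cv2.cvtColor(f['pixels'],cv2.COLOR_RGB2HSV)
m=cv2.inRange(hsv,(0,0,140),(180,70,255))
for x0,y0,x1,y1,n in((250,208,316,258,'key'),(185,190,220,235,'pulley')):
    mm=m[y0:y1,x0:x1].copy();cs,_=cv2.findContours(mm,0,1)
    for c in cs:
        if cv2.contourArea(c)>6: rc=cv2.minAreaRect(c);print(n,rc[0][0]+x0,rc[0][1]+y0,rc[1],rc[2])
```

```text
tray [0.4505 0.1585 0.002 ]
key [0.46   0.103  0.0127]
pulley [0.5139 0.349  0.0824]
nose [ 0.5565 -0.0582  0.1372]
collar [ 0.5501 -0.095   0.1412]
blue [0.5902 0.2743 0.0637]
purple [0.5558 0.4363 0.0623]
shaftmid [ 0.538  -0.233   0.1405]
boata [0.6919 0.3197 0.0709]
boatb [0.7247 0.1538 0.0729]
motorpulley [ 0.7263 -0.0979  0.125 ]
clay [0.358  0.443  0.0341]
bolt [0.4887 0.1908 0.0184]
washer [0.4288 0.1866 0.0023]Traceback (most recent call last):
  File "<stdin>", line 9, in <module>
    return umr_minimum(a, axis, None, out, keepdims, initial, where)
ValueError: zero-size array to reduction operation minimum which has no identity
```

Run:
```python
from h import *
f=load('wrist');s=telemetry.read_state();R=np.array(s['ee_rot']);print(R.round(3).tolist())
e=R.T@(f['eye']-s['tcp_pos']);Rc=R.T@f['rotation'];print('cam in tool',e.round(4),Rc.round(3).tolist())
a=np.array([.105,.994,0]);z=np.array([0,0,-1.])
for sg in(1,-1):
    x=a/np.linalg.norm(a)*sg;y=np.cross(z,x);T=np.c_[x,y,z]
    for p in([.46,.1,.2],[.556,-.065,.3],[.51,.35,.2],[.556,-.065,.14]):
        q=r.ik(p,T);print(sg,p,None if q is None else np.round(q,2),(np.array(p)+T@e).round(3),(T@Rc[:,2]).round(2))
g=load('side');C=cloud(g);
for n,b in dict(tray=(250,255),key=(276,268),pulley=(215,195),nose=(370,237)).items():
    u,v=b; print(n,np.round(np.nanmedian(C[v-1:v+2,u-1:u+2].reshape(-1,3),0),4))
```

```text
[[-0.951, 0.31, -0.001], [0.31, 0.951, -0.002], [0.0, -0.002, -1.0]]
cam in tool [ 7.750e-02  1.000e-04 -1.422e-01] [[0.001, -0.953, -0.303], [1.0, 0.001, 0.0], [-0.0, -0.303, 0.953]]
1 [0.46, 0.1, 0.2] [ 0.12  0.04  2.01 -0.    1.08  0.23] [0.468 0.177 0.342] [-0.03 -0.3  -0.95]
1 [0.556, -0.065, 0.3] [-0.19  0.13  1.71 -0.    1.3  -0.09] [0.564 0.012 0.442] [-0.03 -0.3  -0.95]
1 [0.51, 0.35, 0.2] [ 0.53  0.33  1.68 -0.    1.14  0.64] [0.518 0.427 0.342] [-0.03 -0.3  -0.95]
1 [0.556, -0.065, 0.14] [-0.19  0.29  1.86 -0.    0.99 -0.09] [0.564 0.012 0.282] [-0.03 -0.3  -0.95]
-1 [0.46, 0.1, 0.2] [ 0.12  0.04  2.01 -0.    1.08 -2.91] [0.452 0.023 0.342] [ 0.03  0.3  -0.95]
-1 [0.556, -0.065, 0.3] None [ 0.548 -0.142  0.442] [ 0.03  0.3  -0.95]
-1 [0.51, 0.35, 0.2] [ 0.53  0.33  1.68 -0.    1.14 -2.51] [0.502 0.273 0.342] [ 0.03  0.3  -0.95]
-1 [0.556, -0.065, 0.14] None [ 0.548 -0.142  0.282] [ 0.03  0.3  -0.95]
tray [0.4581 0.1824 0.0029]
key [0.4575 0.1008 0.0138]
pulley [0.4925 0.3335 0.0796]
nose [ 0.5481 -0.062   0.1335]
```

```bash
cat >> h.py <<'E'
a0=np.array([.105,.994,0]);a0/=np.linalg.norm(a0)
def T(a,roll=0.):
    x=a/np.linalg.norm(a); z=np.array([0,0,-1.]); R=np.c_[x,np.cross(z,x),z]
    return cv2.Rodrigues(x*roll)[0]@R   # roll about tool x (machine axis)
E
python3 - <<'E'
from h import *
def go(p,n):
    t=telemetry.read_state()['time'];r.move_ptp(p,T(a0)); s=telemetry.read_state();print(n,s['time']-t)
    f=vision.grab_frame('wrist');np.savez('pics/%s.npz'%n,**{k:np.asarray(v) for k,v in f.items()});return f
fs=[go([.51,.32,.2],'wp'),go([.46,.115,.17],'wk'),go([.50,-.05,.25],'ws1'),go([.556,-.045,.25],'ws2')]
for i in range(4): pass
im=np.vstack([np.hstack([fs[0]['pixels'],fs[1]['pixels']]),np.hstack([fs[2]['pixels'],fs[3]['pixels']])])
cv2.imwrite('pics/m1.png',cv2.resize(im[...,::-1],(800,600),interpolation=cv2.INTER_AREA))
E
```

```text
wp 1.55
wk 0.8582999999999998
ws1 0.7749999999999999
ws2 0.33340000000000014
```

View pics/m1.png

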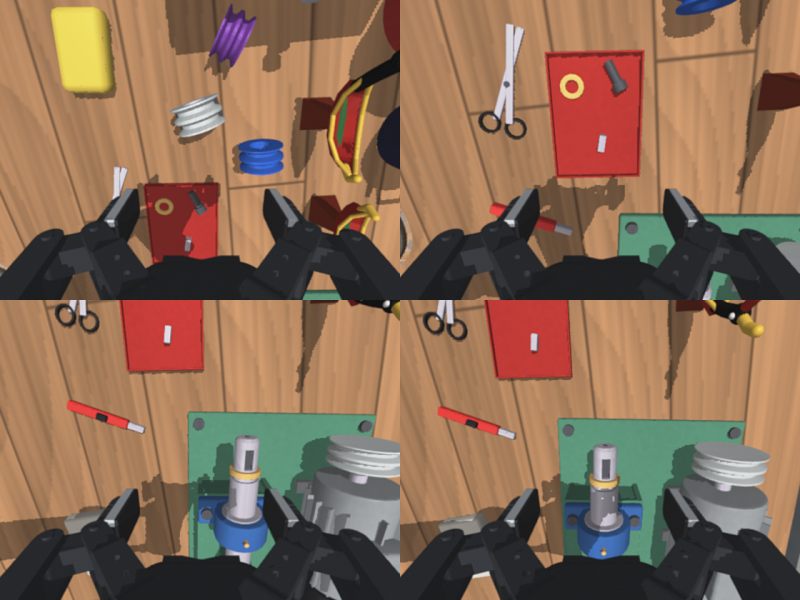

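The bottom panels show the shaft with its dark slot right of the centre line (towards +x), and the brass collar behind it. The top right panel shows the key at about (601,144), the bolt and the washer. The top left shows the grey pulley at (197,116). I'll take closer pairs.

Run:
```python
from h import *
def go(p,n):
    r.move_ptp(p,T(a0)); f=vision.grab_frame('wrist');np.savez('pics/%s.npz'%n,**{k:np.asarray(v) for k,v in f.items()});return f
fs=[go([.59,-.085,.20],'s1'),go([.53,-.085,.20],'s2'),go([.48,.08,.12],'k1'),go([.44,.08,.12],'k2')]
print(telemetry.read_state()['time'])
im=np.vstack([np.hstack([fs[0]['pixels'],fs[1]['pixels']]),np.hstack([fs[2]['pixels'],fs[3]['pixels']])])
cv2.imwrite('pics/m2.png',cv2.resize(im[...,::-1],(800,600),interpolation=cv2.INTER_AREA))
# key
L=[]
for n in('k1','k2'):
    f=load(n);hsv=cv2.cvtColor(f['pixels'],cv2.COLOR_RGB2HSV)
    m=cv2.inRange(hsv,(0,0,120),(180,80,255))
    red=cv2.inRange(hsv,(0,120,60),(8,255,255))|cv2.inRange(hsv,(172,120,60),(180,255,255))
    c=max(cv2.findContours(red,0,1)[0],key=cv2.contourArea)
    hull=np.zeros_like(m);cv2.drawContours(hull,[cv2.convexHull(c)],-1,255,-1)
    for c in cv2.findContours(m&hull,0,1)[0]:
        if cv2.contourArea(c)<60: continue
        rc=cv2.minAreaRect(c);b=cv2.boxPoints(rc)
        P=onz(f,b,.013);print(n,cv2.contourArea(c),np.round(rc[0],1),np.round(rc[1],1),'c',P.mean(0).round(4),'edges',(P[1]-P[0]).round(4),(P[2]-P[1]).round(4))
```

```text
5.875
k1 330.5 [254.  178.4] [12.4 30.4] c [0.4618 0.1078 0.013 ] edges [0.0066 0.0255 0.    ] [ 0.0101 -0.0023  0.    ]
k2 336.5 [302.4 172.4] [12.4 30.7] c [0.4614 0.1076 0.013 ] edges [0.006  0.0254 0.    ] [ 0.0101 -0.0025  0.    ]
```

View pics/m2.png

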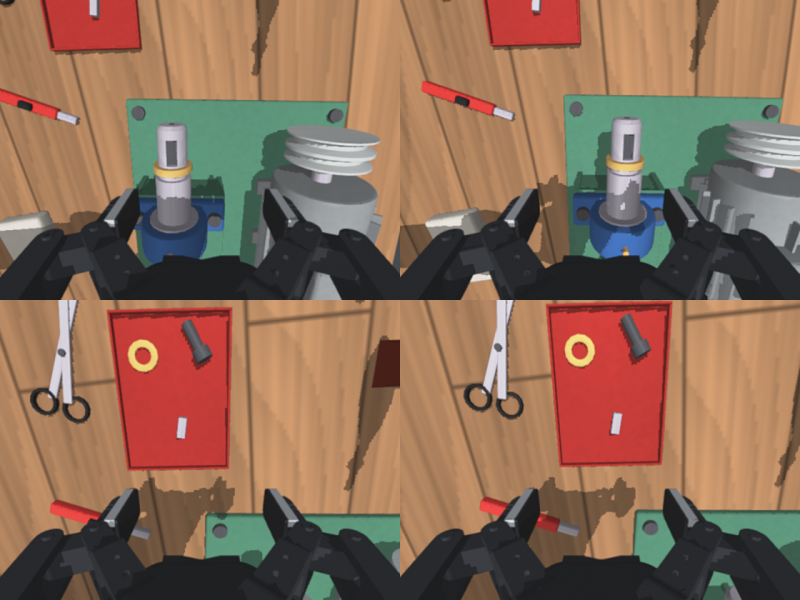

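The lower panels show the key clearly at (181,428) and (616,424). The upper panels show the slot at (171,153) and (628,148), both near the middle of the shaft. Next I'll get the shaft axis from its silhouette planes.

```bash
cat > shaft.py <<'E'
from h import *
def fit(pts):  # v->u line
    pts=np.array(pts,float); p=np.polyfit(pts[:,1],pts[:,0],1)
    for _ in range(3):
        e=abs(pts[:,0]-np.polyval(p,pts[:,1])); k=e<max(.7,1.5*np.median(e)); p=np.polyfit(pts[k,1],pts[k,0],1)
    return p
N=[];E=[];data={}
for n,box in (('s1',(205,160,280,262)),('s2',(280,155,360,255))):
    f=load(n);x0,y0,x1,y1=box
    hsv=cv2.cvtColor(f['pixels'],cv2.COLOR_RGB2HSV)
    grey=(hsv[...,1]<60)&(hsv[...,2]>60)
    br=(hsv[...,0]>12)&(hsv[...,0]<32)&(hsv[...,1]>100)&(hsv[...,2]>110)
    rowsb=[v for v in range(y0,y1) if br[v,x0:x1].sum()>15]
    vb0,vb1=min(rowsb),max(rowsb)
    rows=[v for v in range(y0,vb0) if grey[v,x0:x1].sum()>8]
    v0=min(rows); 
    Lp=[];Rp=[]
    for v in range(v0+8,vb0-1):
        u=np.where(grey[v,x0:x1])[0]+x0; Lp.append((u.min()-.5,v));Rp.append((u.max()+.5,v))
    pl,pr=fit(Lp),fit(Rp); vv=np.array([v0+8,vb0-2.]); 
    nl=[];dirs=[]
    for p in(pl,pr):
        d=rays(f,np.c_[np.polyval(p,vv),vv]);d/=np.linalg.norm(d,axis=1)[:,None];m=np.cross(d[0],d[1]);nl.append(m/np.linalg.norm(m))
    nb=nl[0]+nl[1]; ang=np.arccos(np.dot(*nl)); nb/=np.linalg.norm(nb)
    N.append(nb);E.append(f['eye']);ax=np.cross(*nl)
    print(n,'rows',v0,vb0,vb1,'width',np.polyval(pr,vv)-np.polyval(pl,vv),'dist from ang',.016/np.sin(ang/2),'axdir',ax/np.linalg.norm(ax))
    data[n]=(f,box,v0,vb0,vb1,pl,pr,grey)
a=np.cross(*N);a/=np.linalg.norm(a); a*=np.sign(a[1])
P=np.linalg.lstsq(np.vstack([N[0],N[1],[0,1,0]]),[N[0]@E[0],N[1]@E[1],-.07],rcond=None)[0]
print('axis',a,'P',P)
E
python3 - <<'E'
from shaft import *
# nose tip: front face top row; project: topmost grey row center ; slot pixels (dark in shaft)
for n,(f,box,v0,vb0,vb1,pl,pr,g) in data.items():
    gray=cv2.cvtColor(f['pixels'],cv2.COLOR_RGB2GRAY)
    ins=np.zeros(gray.shape,bool)
    for v in range(v0+4,vb0-1): ins[v,int(np.polyval(pl,v))+3:int(np.polyval(pr,v))-1]=1
    print(n,'gray pct',np.percentile(gray[ins],[5,25,50,75,95]))
    save(f,n+'z.png',(box[0]-10,box[1]-10,box[2]+10,box[3]+5),4)
a_=cv2.imread('pics/s1z.png');b_=cv2.imread('pics/s2z.png');h=min(a_.shape[0],b_.shape[0]);cv2.imwrite('pics/sz.png',np.hstack([a_[:h],b_[:h]]))
E
```

```text
s1 rows 171 232 247 width [43.22514565 40.68520955] dist from ang 0.22061762171941127 axdir [-0.12740942 -0.99114881 -0.03729452]
s2 rows 163 224 238 width [42.94706915 41.66223136] dist from ang 0.2282938152501162 axdir [-0.1360689  -0.98248578  0.12730652]
axis [ 0.12165759  0.99256251 -0.00437017] P [ 0.557941   -0.07        0.11983277]
s1 gray pct [ 91. 130. 171. 191. 208.]
s2 gray pct [ 92. 132. 175. 196. 212.]
```

View pics/sz.png

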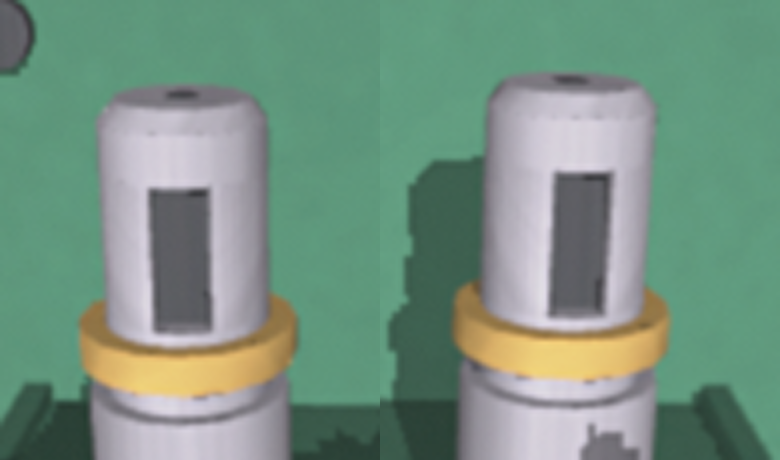

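The crops show the slot corners: (148..212,190..332) on the left and (548..611,173..317) on the right. The nose's centre hole is at (182,94) and (570,79). I'll triangulate these.

Run:
```python
from shaft import *
f1,f2=data['s1'][0],data['s2'][0]
A=np.array([(182,94),(149,189),(210,189),(212,331),(152,331)])/4.+[195,150]-.5
B=(np.array([(571,79),(553,173),(611,173),(604,317),(548,317)])-[380,0])/4.+[270,145]-.5
d1,d2=rays(f1,A),rays(f2,B)
a[2]=0;a/=np.linalg.norm(a);y=np.cross([0,0,1],a)
for i,nm in enumerate(['nose','TL','TR','BR','BL']):
    M=np.c_[d1[i],-d2[i]];t=np.linalg.lstsq(M,f2['eye']-f1['eye'],rcond=None)[0]
    p=(f1['eye']+d1[i]*t[0]+f2['eye']+d2[i]*t[1])/2;q=p-P
    print(nm,p.round(4),'s',round(q@a,4),'y',round(q@y,4),'z',round(q[2],4),'r',round(np.hypot(q@y,q[2]),4),'ang',round(np.arctan2(q@y,q[2]),3),'gap',np.linalg.norm(f1['eye']+d1[i]*t[0]-f2['eye']-d2[i]*t[1]).round(4))
# single-view: intersect rays of slot side edges with cylinder r=15.02
for d,f in((d1,f1),(d2,f2)):
    for i in range(1,5):
        o=f['eye']-P;oo=o-a*(o@a);dd=d[i]-a*(d[i]@a)
        A_,B_,C_=dd@dd,2*oo@dd,oo@oo-.01502**2;t=(-B_-np.sqrt(max(0,B_*B_-4*A_*C_)))/(2*A_);q=o+d[i]*t
        print(i,'s',round(q@a,4),'ang',round(np.arctan2(q@y,q[2]),3))
```

```text
s1 rows 171 232 247 width [43.22514565 40.68520955] dist from ang 0.22061762171941127 axdir [-0.12740942 -0.99114881 -0.03729452]
s2 rows 163 224 238 width [42.94706915 41.66223136] dist from ang 0.2282938152501162 axdir [-0.1360689  -0.98248578  0.12730652]
axis [ 0.12165759  0.99256251 -0.00437017] P [ 0.557941   -0.07        0.11983277]
nose [ 0.5609 -0.0455  0.1189] s 0.0247 y 0.0001 z -0.0009 r 0.0009 ang 3.05 gap 0.0002
TL [ 0.5549 -0.0594  0.1338] s 0.0102 y 0.0043 z 0.014 r 0.0146 ang 0.299 gap 0.0
TR [ 0.5655 -0.0609  0.1322] s 0.0099 y -0.0064 z 0.0123 r 0.0139 ang -0.48 gap 0.0001
BR [ 0.5624 -0.0877  0.1341] s -0.017 y -0.0065 z 0.0142 r 0.0157 ang -0.431 gap 0.0003
BL [ 0.5518 -0.0857  0.1364] s -0.0163 y 0.0042 z 0.0166 r 0.0171 ang 0.248 gap 0.0004
1 s 0.0103 ang 0.286
2 s 0.0102 ang -0.452
3 s -0.0171 ang -0.444
4 s -0.0171 ang 0.312
1 s 0.0103 ang 0.294
2 s 0.0103 ang -0.425
3 s -0.0175 ang -0.462
4 s -0.0173 ang 0.265
```

```bash
cat >> h.py <<'E'
ax=np.array([.12166,.99256,0]);ax/=np.linalg.norm(ax);Pax=np.array([.5579,-.07,.1198]);ym=np.cross([0,0,1.],ax)
def pt(s,lat,h,roll):  # point in shaft frame rolled by roll about ax
    n=np.cos(roll)*np.array([0,0,1.])-np.sin(roll)*ym; l=np.cos(roll)*ym+np.sin(roll)*np.array([0,0,1.])
    return Pax+ax*s+l*lat+n*h
def st(): 
    s=telemetry.read_state();print('t %.2f'%s['time'],'tcp',np.round(s['tcp_pos'],4),'F',np.round(s['force'],1),'M',np.round(s['ft_torque'],2),'w %.3f'%s['width'],'g %.0f'%s['grip_force']);return s
E
python3 - <<'E'
from h import *
R=T(np.array([.24,.97,0])); k=np.array([.4616,.1074,0])
claw.grip(.45); r.move_ptp(k+[0,0,.06],R); st()
print(r.move_l(k+[0,0,.0085],max_speed=.05,guard=5)); st()
claw.grip(0.0); st()
r.move_l(k+[0,0,.07],max_speed=.1); st()
f=vision.grab_frame('wrist');save(f,'kg.png',(180,180,380,330),4)
E
```

```text
t 6.78 tcp [0.4603 0.1074 0.059 ] F [0.1 0.4 0.7] M [-0.03  0.02 -0.07] w 0.447 g 0
False
t 7.97 tcp [0.462  0.1075 0.0088] F [0.7 0.1 0.8] M [ 0.03 -0.01 -0.05] w 0.451 g 0
t 8.36 tcp [0.462  0.1074 0.009 ] F [-0.3 -0.1  4.7] M [-0.04  0.11  0.05] w 0.082 g 59
t 9.12 tcp [0.4611 0.1073 0.0696] F [-0.6  0.2  0.9] M [0.02 0.   0.01] w 0.079 g 59
```

View pics/kg.png

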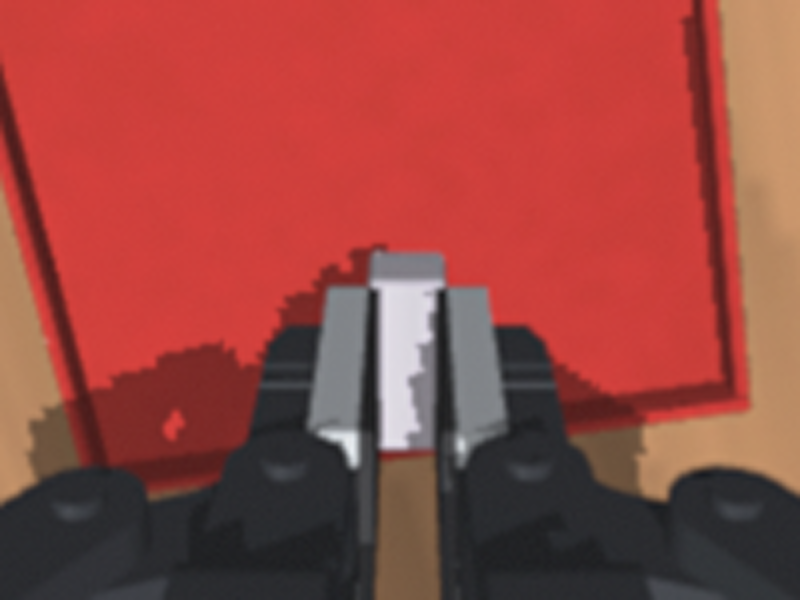

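The picture shows the key held straight and square between the pads at (405,360), centred along them to within 1 mm. Now I'll insert it with a guarded descent.

Run:
```python
from h import *
roll=.078;s=-.003;R=T(ax,roll)
r.move_ptp(pt(s,0,.06,roll),R); st()
r.move_l(pt(s,0,.026,roll),max_speed=.08); s0=st()
hit=r.move_l(pt(s,0,.0150,roll),max_speed=.012,guard=4); s1=st()
n=R[:,2]*-1; print(hit,'h',(np.array(s1['tcp_pos'])-Pax)@n,'lat',(np.array(s1['tcp_pos'])-Pax)@R[:,1],'s',(np.array(s1['tcp_pos'])-Pax)@ax)
```

```text
t 10.11 tcp [ 0.5606 -0.0725  0.1781] F [ 0.2  0.7 -1.1] M [ 0.03 -0.08  0.04] w 0.082 g 59
t 10.68 tcp [ 0.5592 -0.0729  0.1451] F [ 0.7  0.4 -0.7] M [-0.03 -0.04 -0.01] w 0.087 g 59
t 11.46 tcp [ 0.5587 -0.0731  0.136 ] F [0.5 0.5 4.3] M [ 0.03 -0.02 -0.06] w 0.084 g 59
True h 0.016233284551973936 lat -8.115001828163461e-05 s -0.0030041069518056728
```

The key underside is at about 10.2 mm from the axis, so it appears seated. I'll release it and check by pressing on its top.

Run:
```python
from h import *
roll=.078;s=-.003;R=T(ax,roll)
claw.grip(.3); r.move_l(pt(s,0,.04,roll),max_speed=.1); claw.grip(0.0)
for ds in(0.,):
    r.move_l(pt(s+ds,0,.024,roll),max_speed=.08)
    hit=r.move_l(pt(s+ds,0,.017,roll),max_speed=.012,guard=10); s1=st();n=-R[:,2]
    print(hit,'h',(np.array(s1['tcp_pos'])-Pax)@n)
r.move_l(pt(s,0,.06,roll),max_speed=.15); claw.grip(1.0)
p=Pax+ax*0; 
def go(p,n):
    r.move_ptp(p,T(ax)); f=vision.grab_frame('wrist');np.savez('pics/%s.npz'%n,**{k:np.asarray(v) for k,v in f.items()});return f
f1=go([.59,-.085,.2],'e1');f2=go([.53,-.085,.2],'e2')
g1=go([.54,.30,.15],'p1');g2=go([.48,.30,.15],'p2');st()
z=[cv2.resize(q[...,::-1],(400,300),interpolation=cv2.INTER_CUBIC) for q in (f1['pixels'][150:255,185:325],f2['pixels'][145:250,250:390],g1['pixels'][20:320,60:460],g2['pixels'][20:320,100:500])]
cv2.imwrite('pics/m3.png',np.vstack([np.hstack(z[:2]),np.hstack(z[2:])]))
```

```text
t 13.37 tcp [ 0.5599 -0.0733  0.14  ] F [ 0.9 -0.1  4.3] M [-0.02  0.1  -0.  ] w 0.001 g 2
True h 0.02029221348067265
t 17.18 tcp [0.4807 0.2993 0.1507] F [-0.1 -1.   1.4] M [ 0.03 -0.    0.02] w 0.994 g 0
```

View pics/m3.png

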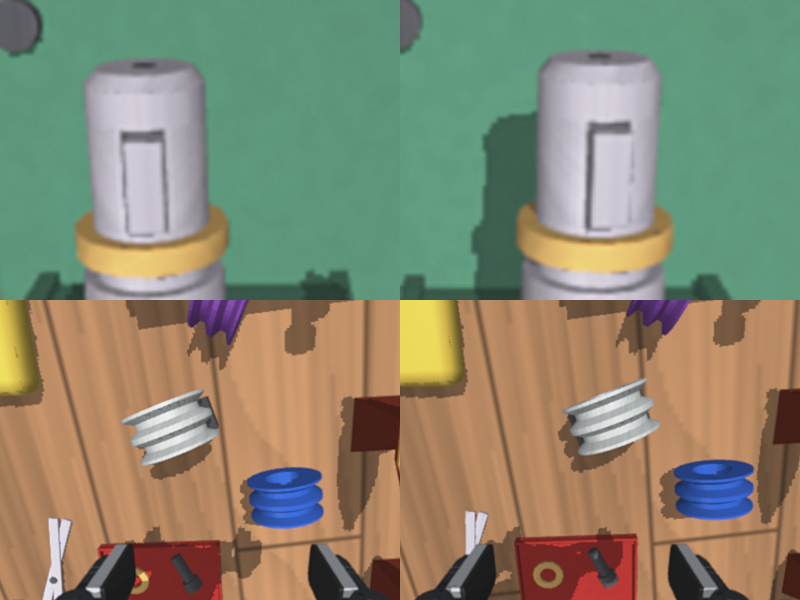

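The top panels show the key seated deep in the slot, flush and straight. The bottom panels show the grey pulley at (172,427) and (611,417), axis tilted, with the blue look-alike to its right. I'll measure the pulley from its hull tangents.

Run:
```python
from h import *
N=[];E=[];cor=[]
for n,ap in(('p1',(60+172*1,20+127)),('p2',(100+211,20+117))):
    f=load(n);hsv=cv2.cvtColor(f['pixels'],cv2.COLOR_RGB2HSV)
    m=cv2.inRange(hsv,(0,0,105),(180,60,255));m=cv2.morphologyEx(m,cv2.MORPH_OPEN,np.ones((2,2)))
    m[:, :ap[0]-70]=0;m[:,ap[0]+70:]=0;m[:ap[1]-55]=0;m[ap[1]+55:]=0
    pts=cv2.findNonZero(m);_,lab,stt,cen=cv2.connectedComponentsWithStats(m);i=1+np.argmax(stt[1:,4]);print(n,len(pts),stt[1:,4].tolist())
    h=cv2.convexHull(cv2.findNonZero((lab==i).astype(np.uint8))).reshape(-1,2).astype(float)
    ed=np.roll(h,-1,0)-h;L=np.linalg.norm(ed,axis=1)
    # axis direction in image approx: perpendicular to rims (78,-27)-> (27,78)
    u=np.array([27,78])/82.5
    c=h.mean(0);sel={}
    for k in range(len(h)):
        if abs(ed[k]@u)/L[k]>.93:
            mid=h[k]+ed[k]/2;side=np.sign((mid-c)@[u[1],-u[0]])
            if L[k]>sel.get(side,(0,))[0]: sel[side]=(L[k],k)
    nl=[]
    for sd in(-1,1):
        k=sel[sd][1];A,B=h[k],h[(k+1)%len(h)]
        if A[1]>B[1]:A,B=B,A
        off=np.array([sd*.5,0]);A=A+off;B=B+off
        d=rays(f,[A,B]);d/=np.linalg.norm(d,axis=1)[:,None];x=np.cross(d[0],d[1]);nl.append(x/np.linalg.norm(x));cor+=[(f['eye'],d[0],'far'+str(sd)),(f['eye'],d[1],'near'+str(sd))]
        print(sd,sel[sd][0].round(1),A,B)
    nb=nl[0]+nl[1];N.append(nb/np.linalg.norm(nb));E.append(f['eye']);a=np.cross(*nl);print('dist',.033/np.sin(np.arccos(np.dot(*nl))/2),'dir',a/np.linalg.norm(a))
a=np.cross(*N);a/=np.linalg.norm(a);a*=np.sign(a[1])
P=np.linalg.lstsq(np.vstack([N,[0,1,0]]),[N[0]@E[0],N[1]@E[1],.34],rcond=None)[0]
print('axis',a,'P',P);a[2]=0;a/=np.linalg.norm(a)
for e,d,nm in cor:
    c=np.cross(d,a);M=np.c_[d,-a,c];t=np.linalg.solve(M,P-e);print(nm,'s',t[1].round(4),'r',(abs(t[2])*np.linalg.norm(c)).round(4))
for n in('p1','p2'):
    f=load(n);C=cloud(f);w=C.reshape(-1,3);hs=cv2.cvtColor(f['pixels'],cv2.COLOR_RGB2HSV).reshape(-1,3)
    q=w-P;l=q@np.cross([0,0,1],a);k=(abs(l)<.006)&(abs(q@a)<.03)&(w[:,2]>.06);print(n,'ztop',np.percentile(w[k,2],[50,90,98]),'s',np.percentile((q@a)[k],[2,98]))
```

```text
p1 4094 [4094]
-1 24.2 [181.5 143. ] [191.5 165. ]
1 44.0 [264.5 111. ] [280.5 152. ]
dist 0.23536157751409426 dir [ 0.25234177 -0.96404099  0.08335823]
p2 4327 [4327]
-1 23.4 [263.5 133. ] [271.5 155. ]
1 24.0 [347.5  99. ] [354.5 122. ]
dist 0.23398564927276422 dir [ 0.22426929 -0.96962941  0.09758126]
axis [-0.23334557  0.97207218  0.02501062] P [0.51380298 0.34       0.05840797]
far-1 s 0.0337 r 0.0333
near-1 s 0.0165 r 0.0335
far1 s 0.0334 r 0.033
near1 s 0.0007 r 0.0336
far-1 s 0.033 r 0.033
near-1 s 0.0156 r 0.0333
far1 s 0.0342 r 0.0331
near1 s 0.0172 r 0.0333
p1 ztop [0.23601726 0.2446486  0.24779237] s [-0.0296055   0.02700648]
p2 ztop [0.0920733  0.23297809 0.23597   ] s [-0.02974258  0.02887373]
```

Run:
```python
from h import *
a=np.array([-.2335,.972,0]);R=T(a);C=np.array([.5100,.3560,0])
r.move_ptp(C+[0,0,.13],R)
print(r.move_l(C+[0,0,.036],max_speed=.09,guard=8));st()
claw.grip(0.);g=st()
r.move_l(C+[0,0,.13],max_speed=.1);r.wait(.2);st()
np.save('pics/graspz.npy',g['tcp_pos'][2])
f=vision.grab_frame('wrist');np.savez('pics/pg.npz',**{k:np.asarray(v) for k,v in f.items()});save(f,'pg.png',(100,120,460,400),2.2)
```

```text
False
t 18.77 tcp [0.5107 0.3564 0.0368] F [-0.2  0.6  0. ] M [ 0.05 -0.06 -0.01] w 0.997 g 0
t 19.08 tcp [0.5094 0.356  0.037 ] F [-3.9 -1.1  5.3] M [-0.19  0.54  0.02] w 0.758 g 67
t 20.38 tcp [0.5095 0.3557 0.129 ] F [-0.  -0.8 -2.7] M [ 0.02 -0.03  0.03] w 0.761 g 67
```

View pics/pg.png

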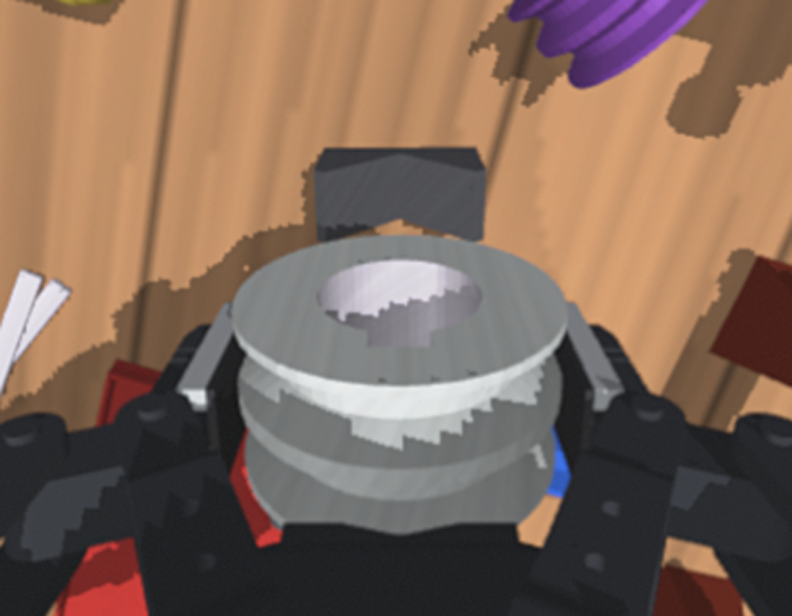

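The view shows the pulley held square, bore clear at (400,300), with the keyway at the centre on top (398,340). I'll carry it to the nose and feel it on.

```bash
cat > ins.py <<'E'
from h import *
def rd(n=4):
    A=[]
    for _ in range(n):
        r.wait(.02);s=telemetry.read_state();A.append(np.r_[s['force'],s['ft_torque'],s['tcp_pos']])
    return np.mean(A,0),s['time'],s['width']
def rel(p,roll):
    q=p-Pax;R=T(ax,roll);return np.array([q@ax,q@R[:,1]*-1,q@-R[:,2]])
def fr(F,roll):
    R=T(ax,roll);return np.array([F@ax,F@R[:,1]*-1,F@-R[:,2]])
E
python3 - <<'E'
from ins import *
f=load('pg');C=cloud(f);R=T(np.array([-.2335,.972,0]))
q=(C[262:284,228:246].reshape(-1,3)-np.array([.5098,.3558,.1295]))@R;print('face tool x',np.nanpercentile(q[:,0],[10,50,90]),)
roll=.078;h=-.0222
r.move_ptp(pt(.065,0,h,roll),T(ax,roll)); b,t,w=rd(8)
print('base',b[:6].round(2),rel(b[6:],roll).round(4),t,w)
np.save('pics/base.npy',b)
hit=r.move_l(pt(.030,0,h,roll),max_speed=.02,guard=5);c,t,w=rd(4)
print(hit,'rel',rel(c[6:],roll).round(4),'F',fr(c[:3]-b[:3],roll).round(1),'M',fr(c[3:6]-b[3:6],roll).round(2),t)
f=vision.grab_frame('wrist');np.savez('pics/in1.npz',**{k:np.asarray(v) for k,v in f.items()});save(f,'in1.png',(100,120,460,400),2.2)
E
```

```text
face tool x [0.01856174 0.01894043 0.01935537]
base [-0.1   0.2  -2.39 -0.   -0.07 -0.02] [ 0.0663 -0.0001 -0.022 ] 21.9333 0.7582666769008799
False rel [ 0.0301 -0.     -0.0222] F [-0.3  0.   0.4] M [0.03 0.02 0.02] 23.9
```

```bash
cat >> ins.py <<'E'
def push(s,send,lat,h,roll,step,guard,Fmax,speed=.02,kl=1e-4):
    b=np.load('pics/base.npy')
    while s>send+1e-6:
        s=max(send,s-step);hit=r.move_l(pt(s,lat,h,roll),T(ax,roll),max_speed=speed,guard=guard);c,t,w=rd(3)
        q=rel(c[6:],roll);F=fr(c[:3]-b[:3],roll);M=fr(c[3:6]-b[3:6],roll)
        print(hit,'s %.4f'%s,'rel',q.round(4),'F',F.round(1),'M',M.round(2),'t %.1f'%t)
        if hit or abs(F[0])>Fmax: break
        lat+=kl*F[1];h+=kl*F[2]
    return s,lat,h
E
python3 - <<'E'
from ins import *
print(push(.030,-.0005,0,-.0222,.078,.002,6,8))
E
```

```text
False s 0.0280 rel [ 0.0279 -0.     -0.0222] F [-0.4 -0.1 -0. ] M [0.01 0.03 0.01] t 24.2
False s 0.0260 rel [ 0.0259 -0.     -0.0222] F [-0.2  0.  -0.3] M [0.04 0.02 0.01] t 24.6
False s 0.0240 rel [ 0.0239 -0.     -0.0222] F [-0.3 -0.4  0.4] M [0.02 0.04 0.01] t 24.9
False s 0.0220 rel [ 0.0219 -0.     -0.0222] F [-0.3  0.  -0.4] M [0.02 0.05 0.02] t 25.1
False s 0.0200 rel [ 0.0199 -0.     -0.0222] F [ 0.2 -0.4  0. ] M [ 0.04  0.03 -0.01] t 25.4
False s 0.0180 rel [ 0.0179 -0.0001 -0.0222] F [0.  0.5 0.1] M [0.07 0.04 0.01] t 25.8
False s 0.0160 rel [ 0.0159 -0.0001 -0.0222] F [-0.4 -0.1  1. ] M [0.03 0.04 0.03] t 26.1
False s 0.0140 rel [ 0.0139 -0.0001 -0.0221] F [-0.6 -0.3  0.4] M [-0.02  0.01  0.02] t 26.4
False s 0.0120 rel [ 0.0119 -0.0001 -0.0221] F [-0.6 -0.1 -0.3] M [0.02 0.05 0.02] t 26.6
False s 0.0100 rel [ 0.0099 -0.0001 -0.0221] F [ 0.1 -0.1  0.1] M [0.02 0.04 0.01] t 26.9
False s 0.0080 rel [ 0.0079 -0.0001 -0.0221] F [ 0.3  0.2 -0.1] M [0.01 0.02 0.  ] t 27.2
False s 0.0060 rel [ 0.0059 -0.0001 -0.0221] F [-0.3 -0.5  0.1] M [-0.02  0.01  0.03] t 27.6
False s 0.0040 rel [ 0.0039 -0.0001 -0.0221] F [-0.1 -0.5  0.2] M [0.01 0.02 0.03] t 27.9
False s 0.0020 rel [ 0.0019 -0.0002 -0.0221] F [-0.2  0.1  0.3] M [0.02 0.01 0.02] t 28.1
False s -0.0000 rel [-0.0001 -0.0002 -0.022 ] F [-0.3 -0.5  0.4] M [0.01 0.01 0.  ] t 28.4
False s -0.0005 rel [-0.0005 -0.0002 -0.022 ] F [-0.4 -0.2  0.5] M [0.02 0.   0.01] t 28.8
(-0.0005, np.float64(-0.00023791547390625335), np.float64(-0.02194976564233867))
```

The pulley is over the key with no force. Next it pushes the collar.

Run:
```python
from ins import *
print(push(-.0005,-.0125,-.0002,-.0220,.078,.001,14,16))
f=vision.grab_frame('wrist');np.savez('pics/in2.npz',**{k:np.asarray(v) for k,v in f.items()})
C=cloud(f);st();q=(C[262:284,228:246].reshape(-1,3)-telemetry.read_state()['tcp_pos'])@T(ax,.078);print('face tool x',np.nanpercentile(q[:,0],[10,50,90]))
```

```text
False s -0.0015 rel [-0.0015 -0.0002 -0.022 ] F [-0.1 -0.2 -0.3] M [ 0.01 -0.    0.02] t 29.1
False s -0.0025 rel [-0.0025 -0.0002 -0.022 ] F [-0.7  0.5  0.1] M [-0.01 -0.02  0.02] t 29.4
False s -0.0035 rel [-0.0036 -0.0002 -0.022 ] F [-0.8 -0.   0.2] M [-0.01  0.01  0.01] t 29.6
False s -0.0045 rel [-0.0036 -0.0002 -0.022 ] F [ 4.7 -0.8 -0.4] M [-0.02 -0.68  0.03] t 29.9
False s -0.0055 rel [-0.004  -0.0002 -0.022 ] F [ 6.1 -0.3  0.4] M [ 0.01 -0.98  0.01] t 30.2
False s -0.0065 rel [-0.0048 -0.0002 -0.022 ] F [7.4 0.  0.3] M [ 0.02 -1.07  0.02] t 30.6
False s -0.0075 rel [-0.0057 -0.0002 -0.022 ] F [ 8.   0.3 -0.2] M [-0.03 -1.07  0.05] t 30.9
False s -0.0085 rel [-0.0067 -0.0002 -0.022 ] F [ 6.9 -0.2  0.7] M [-0.03 -1.07  0.03] t 31.1
False s -0.0095 rel [-0.0076 -0.0002 -0.022 ] F [ 7.7 -0.6  0.5] M [-0.03 -1.05  0.04] t 31.4
False s -0.0105 rel [-0.0086 -0.0002 -0.022 ] F [7.7 0.3 0.3] M [-0.04 -1.08  0.01] t 31.8
False s -0.0115 rel [-0.0096 -0.0002 -0.022 ] F [ 7.5 -0.8 -0.1] M [-0.07 -1.08  0.01] t 32.0
False s -0.0125 rel [-0.0099 -0.0002 -0.022 ] F [ 9.5 -0.4 -0.1] M [-0.02 -1.35  0.03] t 32.4
(-0.0125, np.float64(-0.0004290910555919792), np.float64(-0.02185629246828486))
t 32.40 tcp [ 0.5552 -0.0797  0.0979] F [ 1.4  9.4 -2.7] M [ 1.3  -0.27 -0.12] w 0.758 g 67
face tool x [0.01861896 0.01901543 0.01944151]
```

Run:
```python
from ins import *
s,l,h=push(-.0125,-.0155,-.0002,-.0220,.078,.001,14,22)
r.wait(.3)
c,t,w=rd(3);print(rel(c[6:],.078).round(4))
# relax axial load before release
r.move_l(pt(rel(c[6:],.078)[0],-.0002,-.022,.078),max_speed=.02);c,t,w=rd(4);b=np.load('pics/base.npy');print('relaxed',rel(c[6:],.078).round(4),fr(c[:3]-b[:3],.078).round(1))
claw.grip(1.0);st()
f=vision.grab_frame('wrist');save(f,'rel.png',(100,120,460,400),2.2)
```

```text
False s -0.0135 rel [-0.0099 -0.0002 -0.022 ] F [11.9 -0.6  0.9] M [-0.07 -1.76  0.02] t 32.7
False s -0.0145 rel [-0.0099 -0.0002 -0.022 ] F [14.3 -0.5  0.5] M [-0.05 -2.1   0.08] t 33.0
False s -0.0155 rel [-0.0099 -0.0002 -0.0219] F [17.2 -1.2  0.5] M [-0.11 -2.46  0.08] t 33.3
[-0.0099 -0.0002 -0.0219]
relaxed [-0.0099 -0.0002 -0.022 ] [ 2.9 -0.4 -0.1]
t 34.49 tcp [ 0.5555 -0.0803  0.0983] F [0.4 0.2 0.1] M [-0.01 -0.03  0.05] w 1.000 g 0
```

View pics/rel.png

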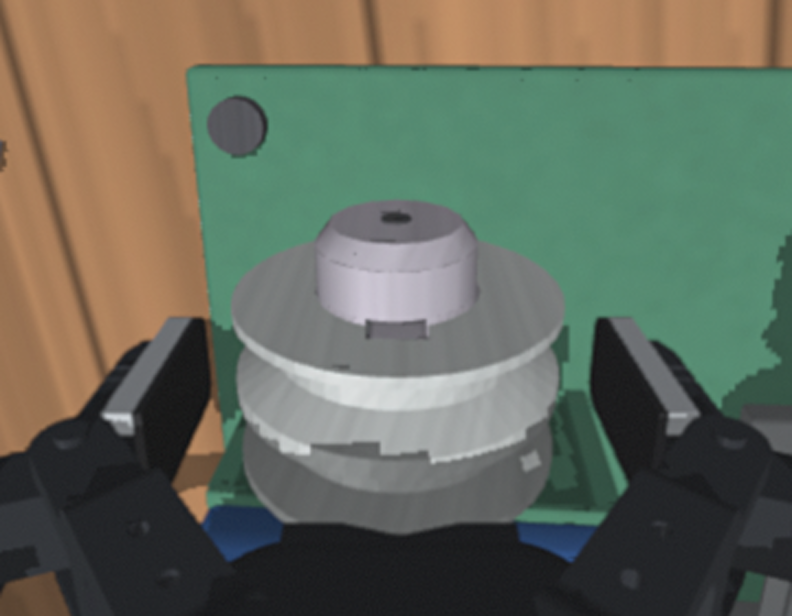

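The picture shows the pulley on the shaft, keyway aligned over the key at (396,328), the nose protruding and the fingers clear. I'll withdraw and take a last look.

Run:
```python
from ins import *
print(r.move_l(pt(-.0099,-.0002,.10,.078),max_speed=.12,guard=6));st()
r.move_ptp([.556,-.11,.25],T(ax)); f=vision.grab_frame('wrist');st()
g=vision.grab_frame('side')
z=[cv2.resize(q[...,::-1],(400,400),interpolation=cv2.INTER_CUBIC) for q in (f['pixels'][130:290,200:360],g['pixels'][210:300,345:435])]
cv2.imwrite('pics/end.png',np.hstack(z))
```

```text
False
t 35.71 tcp [ 0.5638 -0.0806  0.2184] F [-0.4  0.2 -0.4] M [-0.03 -0.07  0.04] w 1.000 g 0
t 36.05 tcp [ 0.5556 -0.11    0.2496] F [ 0.5 -0.  -0.2] M [-0.01 -0.01 -0.02] w 1.002 g 0
```

View pics/end.png

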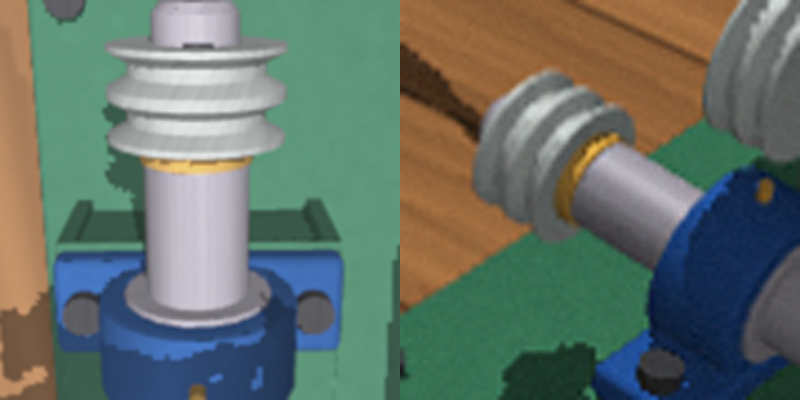

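The picture shows the pulley at (195,95) hard against the collar at (197,165), and the collar against the shoulder with no gap. I'll hand in.

```bash
python3 -c "
from h import *
print(r.sign_off())"
```

```text
the job is handed in; nothing more can be done
None
```

The key is fully down in its slot, the pulley is on over it with its keyway lined up, and pulley and collar are tight against the shoulder; the job was handed in at about 36 s on the robot's clock.

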